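# Torque down the dispenser's foot bolt with a click wrench

### The arm

A 6-joint arm with a two-finger parallel gripper is mounted at the origin on the work surface. World frame = base frame: x ahead of the robot, y to its left, z up, the work surface at z = 0. Lengths are in m, angles in rad, forces in N, time in s.
With the tool pointing down it reaches from about 0.375 to 0.9 m from the base axis. Payload 3.1 kg.
Tool frame: the origin (TCP) lies at the very end of the fingers, on their centre line; the grasp point (between the pads) lies 19 mm behind it; z points along the fingers, y is the line along which they close (so a half turn about z gives the same grasp; the last joint's range is limited). The gripper opens to 85 mm and grips with 20 to 120 N. Pads are 22 mm wide; open, the fingers measure 114 mm over their backs; the gripper's body (76 mm by 85 mm) begins 54 mm behind the grasp point. The pads swing forward as they close: fully open they stand 13 mm farther back than shut.
Start: joints at [-1.355, 0.527, 1.433, -0, 1.181, -0.178], TCP at [0.24, -0.577, 0.231] pointing down, gripper open.
Joint ranges: [-3.08, 3.08], [-0.75, 2.2], [0.22, 2.44], [-1.43, 4.57], [0, 2.65], [-2.85, 2.85]. Speed limits (rad/s): [2.79, 2.79, 3.14, 3.14, 3.14, 3.14].

### API

Orientations are given as a unit quaternion [x, y, z, w].
In Python, from station import manip gives the robot as it stands.
- The arm moves only by the shell command python3 -m handwheel 'ROWS' [FORCE]. ROWS is JSON, a list of rows, each a list of 7 numbers: the shift along the world's x, y, z in mm, then the turn, a rotation vector about the world's x, y, z in degrees, then the opening, from 0 (shut) to 1 (fully open). A call has exactly 10 rows; each row shifts and turns the commanded pose from where the row before left it; what a row does not reach is not made up. A row lasts 1/8 s, in which the tool goes at most 62.5 mm and 10.7 degrees, less where a joint would pass 70% of its speed; a pose out of reach is approached as far as the arm can. A call is refused whole if a number of a shift passes 62.5 or a number of a turn 10.7, either way. A call with a gripper value outside its range is refused whole. The fingers move at their own pace and stop on an object; FORCE is the grip in N (left out, the last holds). Time passes only in rows, so rows that do not move let the fingers close, or fill a call up. It gives the time, the measured TCP pose, the force, the opening and the grip force at its end, in the units of the state.
- manip.sense(): the state, without advancing time (a new reading comes with each control period).
- manip.snapshot(name): name is "scene" or "top" or "wrist"; returns the picture (384x512x3 uint8, red, green, blue); there is no depth.
- manip.get_calibration(name): a dict with "K" (3x3 intrinsics, pixels), "rvec" (rotation vector, rad) and "tvec" (3), from world to camera coordinates, as OpenCV has them. Camera axes: x right, y down, z forward; pixel columns grow to the right and rows downward; lengths in m; the calibration is good to about 2 mm. A picture is of the moment at which its call begins: read the wrist's pose just before it. get_calibration takes no time and is no camera call; for the wrist camera it gives the pose at the moment of the call.
- manip.sign_off(): hands the job in; it is judged then, once.
The state is a dict: "t": time; "q": joint angles; "qd": joint speeds; "tau": joint torques, N m; "tcp_pos": TCP position; "tool_rot": TCP orientation; "force": force on the tool from outside, world axes, zero at the start; "ft_torque": the same for the moment, N m; "finger_gap": opening from 0.0 (shut) to 1.0 (fully open); "gripper_force": force on a finger pad.
Only numpy, scipy, OpenCV 4.12 (cv2) and the standard library are available. Lean on these libraries where they do the work, as an engineer would, in place of code of your own. Each camera call takes 0.05 s, during which the arm holds its last target. There are 200 camera calls.

### The job

The kibble dispenser's steel foot is held to the quartz by a bolt that is still loose, and the red-gripped click wrench is already sitting on it. Swing the wrench clockwise (seen from above) until the bolt is tight and the handle trips and breaks right over at its knuckle, and stop there: do not keep forcing the folded handle on against its stop, or the threaded insert will be torn loose in the stone. Let go with the handle left folded over, and leave everything else on the worktop where it is.

Things in the scene. Friction and masses are not known exactly. Their poses are not given: they have to be found in the camera images.
- wrench_head (a point): Centre of the top of the wrench's round steel head (37 mm across), 53 mm above the worktop, on the bolt's upright axis, about which the whole wrench turns. Its x axis points out along the wrench's neck, z up. The socket is clipped to the bolt head: the wrench turns but cannot be lifted off.
- bolt (a point): The bolt, under the wrench's head: point on its axis at the top of the 5 mm foot plate. Clockwise seen from above it turns against a light drag (0.25 N m, about 1.6 N at the grip) through an unknown 25 to 52 degrees more, then is tight and stops dead; anticlockwise only loosens it.
- grip (a point): Centre of the red grip: a level cylinder with black rings, 26 mm thick, 82 mm long, axis 43 mm above the worktop, centre 158 mm from the bolt axis; a 15 mm steel tube runs inwards, a 10 mm end cap closes it. Clear space around and 30 mm beneath. x axis: outwards along the handle; z up. At the start it is in line with the neck, pointing to the robot's left and somewhat back towards the robot.
- handle (a joint): Fold at the knuckle pin (upright, 45 mm from the bolt axis), rad: 0 straight, grows as the grip goes clockwise past the neck, hard stop at 0.30. A spring holds it at 0 up to 1.75 N m about the pin (13 to 16 N at the grip's centre), then it trips: the resistance falls to nothing at about 0.2, past which it goes over to the stop by itself. Let go before 0.05 it springs back straight.
- insert (a joint): Turn of the threaded insert in the stone, rad, 0 when sound. It holds up to 4 N m about the bolt axis (about 25 N at the grip); pushing harder, as when the folded handle is forced on against its stop, spins it for good.
- dispenser: The kibble dispenser, fixed: white column and drum with a black knob, clear 120 mm canister on top, 470 mm tall. Origin at the underside of its 5 mm foot plate in the middle of the bolt hole (under the wrench head). At yaw 0 the canister's axis stands 175 mm from the bolt towards -y and 20 mm towards +x, the drum, column and foot within 100 mm of that axis, chute facing +x.
- feeder_mid (a point): Bystander: white ceramic raised feeder, 152 mm across, 105 mm tall; point on its axis 50 mm up.
- tin_mid (a point): Bystander: empty aluminium tin, 73 mm across, 80 mm tall; point at its centre.
- jar_mid (a point): Bystander: closed glass jar with a green cap, 70 mm across, 100 mm tall; point at its centre.
- cup_mid (a point): Bystander: blue plastic dosing cup, 68 mm across, 55 mm tall; point at its centre.
- lid_mid (a point): Bystander: round mustard silicone lid with a small knob, 86 mm across, 18 mm tall, lying flat; point at its centre.
- spoon_mid (a point): Bystander: steel spoon, 170 mm long, lying flat; point near its middle.

How it is judged:
On the way:
1. the click handle has tripped at its knuckle (folded by more than 0.15 rad) (value of joint handle above 0.15 rad), for 0.2 s.
At the end, for the whole second after the job is handed in: The wrench's handle is folded over at its knuckle by more than 0.15 rad and at rest, the threaded insert has turned less than 0.05 rad, and feeder, tin, jar, dosing cup, lid and spoon are each within 20 mm of where they began (value of joint handle above 0.15 rad and velocity of joint handle below 0.1 rad/s and value of joint insert below 0.05 rad and distance of each of feeder_mid, tin_mid, jar_mid, cup_mid, lid_mid, spoon_mid from where it was at the start of the episode below 0.02 m); the robot touches nothing.
It fails at once if the bolt was overtightened: the threaded insert turned in the stone by more than 0.05 rad (value of joint insert above 0.05 rad).
It fails at once if a bystander was shifted by more than 20 mm (distance of any of feeder_mid, tin_mid, jar_mid, cup_mid, lid_mid, spoon_mid from where it was at the start of the episode above 0.02 m).
It also fails if it takes over 61 s, if anything falls off the work surface, if the arm or the gripper's body presses on something with over 40 N, if the wrist force passes 120 N, or if a joint passes its speed limit or range.

## Working session

There is one attempt and no reset: what is moved stays moved. The work goes in short steps, Python scripts to look and compute and a shell command to move; the robot and the scene stay as the last step left them, time stands still between calls to the robot, and variables do not carry over. Pictures are saved under pics/ and viewed, at most 10 in all, crops included, and the job is handed in when it is done.

```bash
mkdir -p pics && python3 - <<'E'
from station import manip
import cv2
for n in("scene","top"):
    im=manip.snapshot(n); cv2.imwrite(f"pics/{n}0.png",cv2.cvtColor(im,cv2.COLOR_RGB2BGR))
    c=manip.get_calibration(n);print(n,c)
s=manip.sense();print(s)
E
```

```text
scene {'K': array([[469.24558674,   0.        , 251.98187082],
       [  0.        , 469.24558674, 197.58688306],
       [  0.        ,   0.        ,   1.        ]]), 'rvec': array([ 1.53005491,  1.93596046, -0.86975171]), 'tvec': array([-0.01974905, -0.29994469,  1.67677831])}
top {'K': array([[455.76660333,   0.        , 254.82089205],
       [  0.        , 455.76660333, 189.52674408],
       [  0.        ,   0.        ,   1.        ]]), 'rvec': array([ 2.20268109, -2.15249779,  0.10476853]), 'tvec': array([0.12995641, 0.51649391, 1.05336003])}
{'t': 0.1, 'q': array([-1.35546219e+00,  5.28431068e-01,  1.43377643e+00, -5.19084521e-06,
        1.18145779e+00, -1.78506649e-01]), 'qd': array([-0.00183143, -0.00153461, -0.00399149, -0.00056959,  0.00156568,
       -0.00047805]), 'tau': array([-5.52498847e-06, -4.43303204e+01, -1.78586322e+01, -2.53939797e-04,
        3.91265057e-03, -5.41597231e-06]), 'tcp_pos': array([ 0.23971421, -0.5764835 ,  0.23039523]), 'tool_rot': array([ 9.80673034e-01,  1.95651035e-01, -2.14811729e-05, -1.03609847e-03]), 'force': array([-0.17452197, -0.27799123, -0.29138866]), 'ft_torque': array([ 0.02931358, -0.01956568, -0.00259915]), 'gripper_force': 0.0, 'finger_gap': 0.9963806354385825}
```

View pics/top0.png

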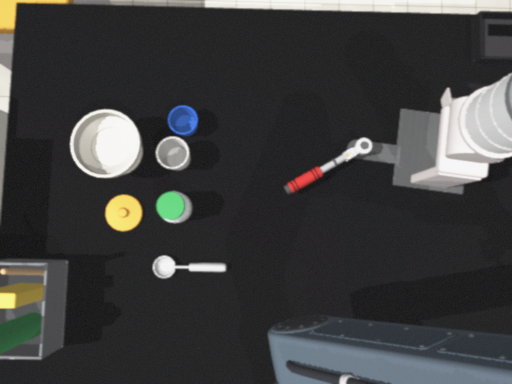

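View pics/scene0.png

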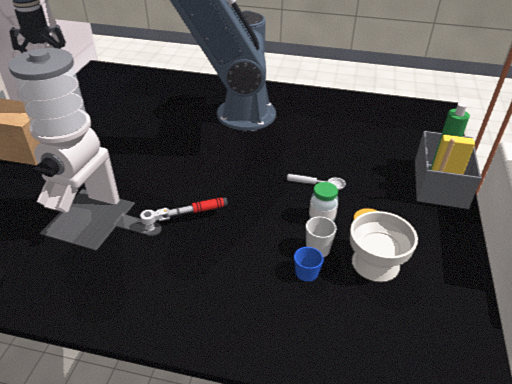

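The top view shows the wrench head at about (364,146) and the red grip from about (287,188) to (322,170). The bystanders sit well to the left, at columns 70–225. The scene view shows the path of the grip is clear.

```bash
cat > h.py <<'E'
from station import manip
import cv2, numpy as np
def ray(n,uv,z):
    c=manip.get_calibration(n);R=cv2.Rodrigues(c["rvec"])[0];C=-R.T@np.ravel(c["tvec"])
    p=np.array(uv,float).reshape(-1,2)
    d=np.c_[p,np.ones(len(p))]@np.linalg.inv(c["K"]).T@R
    return C+d*((z-C[2])/d[:,2])[:,None]
def grip(im,n="top"):
    r,g,b=[im[...,i].astype(int) for i in range(3)]
    m=((r>110)&(g<60)&(b<60)).astype(np.uint8)
    m=cv2.morphologyEx(m,cv2.MORPH_CLOSE,np.ones((5,5)))
    k,l,s,ce=cv2.connectedComponentsWithStats(m)
    ok=[i for i in range(1,k) if s[i,4]>30]
    i=max(ok,key=lambda i:s[i,4]); v,u=np.nonzero(l==i)
    P=ray(n,np.c_[u,v],.043+.008)[:,:2]
    c=P.mean(0);w=np.linalg.svd(P-c,full_matrices=False)[2][0]; w=w*np.sign(w[1])
    t=(P-c)@w; return c,w,np.degrees(np.arctan2(w[1],w[0])),t.max()-t.min(),len(u)
E
python3 - <<'E'
from h import *
im=cv2.cvtColor(cv2.imread("pics/top0.png"),cv2.COLOR_BGR2RGB)
b=ray("top",[364,146],.053)[0];print("bolt",b)
c,w,a,L,n=grip(im);print(c,w,a,L,n)
d=c-b[:2];print(np.hypot(*d),np.degrees(np.arctan2(d[1],d[0])))
cv2.imwrite("pics/crop0.png",cv2.resize(cv2.cvtColor(im,cv2.COLOR_RGB2BGR)[110:220,260:440],None,fx=4,fy=4,interpolation=cv2.INTER_CUBIC))
s=manip.sense();print(s["tcp_pos"])
E
```

```text
bolt [ 0.61787444 -0.10886886  0.053     ]
[0.5388631  0.02295402] [-0.51399834  0.85779118] 120.93052642998428 0.0811595916673423 150
0.15368820075709147 120.93741930232585
[ 0.23971421 -0.5764835   0.23039523]
```

View pics/crop0.png

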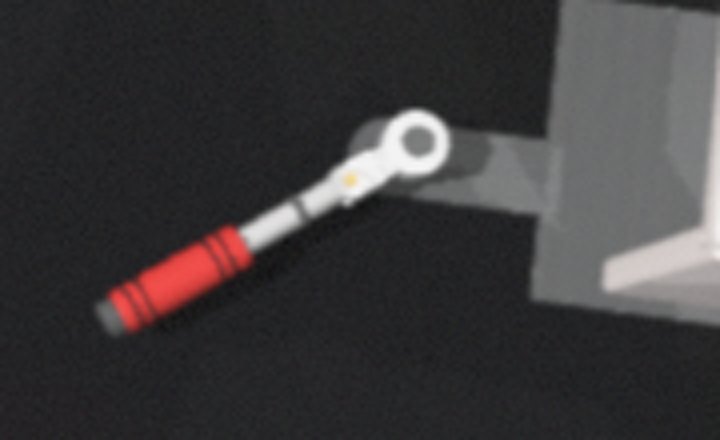

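The grip points along 120.9° and its centre is near (0.537, 0.025). The bolt is near (0.619, −0.109). I'll push with shut fingers from the near side, and first move to a standoff 60 mm behind the grip.

```bash
python3 -m handwheel '[[12,28.5,0,0,0,0,0],[12.3,28.5,0,0,0,0,0],[12.3,28.5,0,0,0,0,0],[12.3,28.5,0,0,0,1,0],[12.3,28.5,0,0,0,1,0],[12.3,28.5,0,0,0,1,0],[12.3,28.5,0,0,0,1,0],[12.3,28.5,0,0,0,1,0],[12.3,28.5,0,0,0,1,0],[12.3,28.5,0,0,0,1,0]]' 40 && python3 -m handwheel '[[12.3,28.5,0,0,0,1,0],[12.3,28.5,0,0,0,0,0],[12.3,28.5,0,0,0,0,0],[12.3,28.5,0,0,0,0,0],[12.3,28.5,0,0,0,0,0],[12.3,28.5,0,0,0,0,0],[12.3,28.5,0,0,0,0,0],[12.3,28.5,0,0,0,0,0],[12.3,28.5,0,0,0,0,0],[12.3,28.5,0,0,0,0,0]]' 
python3 - <<'E'
from h import *
from scipy.spatial.transform import Rotation as R
s=manip.sense();M=R.from_quat(s["tool_rot"]).as_matrix();print(s["tcp_pos"],M.round(3),s["force"])
E
```

```text
t: 1.35
tcp_pos: [0.3627, -0.2909, 0.2311]
tool_rot: [0.967, 0.255, -0.0, -0.0]
force: [0.2, -0.6, 0.2]
finger_gap: -0.002
gripper_force: 0.0
t: 2.6
tcp_pos: [0.4856, -0.0061, 0.2311]
tool_rot: [0.965, 0.264, -0.0, -0.0]
force: [0.2, -0.0, 0.4]
finger_gap: -0.0
gripper_force: 0.0
[ 0.48559853 -0.00607718  0.2310521 ] [[ 0.861  0.509 -0.001]
 [ 0.509 -0.861  0.   ]
 [-0.001 -0.    -1.   ]] [ 0.15454143 -0.0147129   0.362148  ]
```

```bash
python3 -m handwheel '[[0,0,-22,0,0,0,0],[0,0,-22,0,0,0,0],[0,0,-22,0,0,0,0],[0,0,-22,0,0,0,0],[0,0,-22,0,0,0,0],[0,0,-22,0,0,0,0],[0,0,-22,0,0,0,0],[0,0,-22,0,0,0,0],[0,0,-15,0,0,0,0],[0,0,-12,0,0,0,0]]' 
python3 - <<'E'
from h import *
im=manip.snapshot("top");cv2.imwrite("pics/crop1.png",cv2.resize(cv2.cvtColor(im,cv2.COLOR_RGB2BGR)[80:260,220:440],None,fx=3.3,fy=3.3,interpolation=cv2.INTER_CUBIC))
print(grip(im))
E
```

```text
t: 3.85
tcp_pos: [0.4855, -0.0071, 0.0276]
tool_rot: [0.965, 0.264, -0.0, -0.0]
force: [-0.3, 0.5, -0.2]
finger_gap: -0.003
gripper_force: 0.0Traceback (most recent call last):
  File "<stdin>", line 3, in <module>
  File "h.py", line 14, in grip
    i=max(ok,key=lambda i:s[i,4]); v,u=np.nonzero(l==i)
ValueError: max() iterable argument is empty
```

View pics/crop1.png

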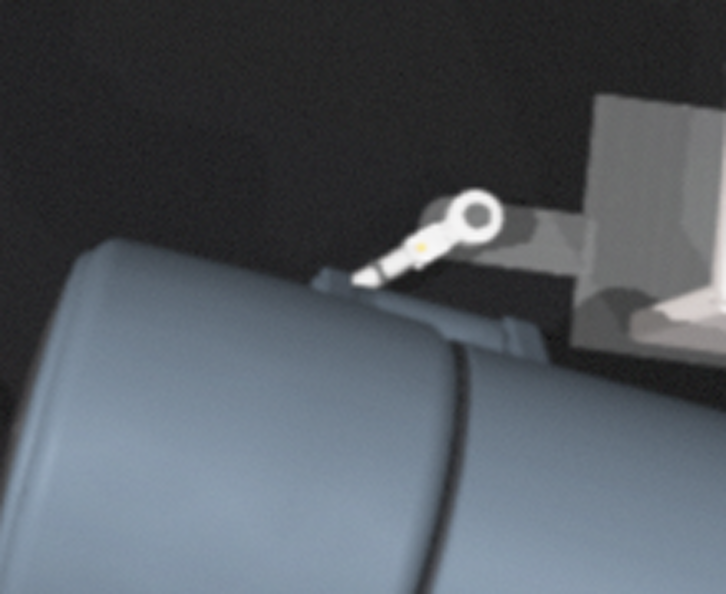

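The arm hides the grip from the top camera, but the knuckle and neck stay visible. Next I'll work out the arc waypoints for the push.

```bash
python3 - <<'E'
from h import *
B=np.array([.619,-.109]);p=manip.sense()["tcp_pos"][:2]
for a in [120.9]+list(np.arange(118,62,-3)):
    r=np.radians(a);q=B+.158*np.array([np.cos(r),np.sin(r)])-.025*np.array([np.sin(r),-np.cos(r)])
    print(a,((q-p)*1e3).round(1),q.round(4));p=q
E
```

```text
120.9 [31.5 20.8] [0.5164 0.0137]
118 [6.3 5. ] [0.5227 0.0188]
115 [6.8 4.9] [0.5296 0.0236]
112 [7.1 4.5] [0.5366 0.0281]
109 [7.3 4.1] [0.5439 0.0323]
106 [7.5 3.7] [0.5514 0.036 ]
103 [7.7 3.3] [0.5591 0.0393]
100 [7.8 2.9] [0.5669 0.0423]
97 [8.  2.5] [0.5749 0.0448]
94 [8.1 2.1] [0.583  0.0469]
91 [8.2 1.7] [0.5912 0.0485]
88 [8.3 1.2] [0.5995 0.0498]
85 [8.3 0.8] [0.6079 0.0506]
82 [8.4 0.4] [0.6162 0.0509]
79 [ 8.4 -0.1] [0.6246 0.0509]
76 [ 8.4 -0.5] [0.633  0.0504]
73 [ 8.3 -0.9] [0.6413 0.0494]
70 [ 8.3 -1.4] [0.6495 0.048 ]
67 [ 8.2 -1.8] [0.6577 0.0462]
64 [ 8.1 -2.2] [0.6658 0.044 ]
```

```bash
python3 -m handwheel '[[4.5,3,0,0,0,0,0],[4.5,3,0,0,0,0,0],[4.5,3,0,0,0,0,0],[4.5,3,0,0,0,0,0],[4,2.6,0,0,0,0,0],[3,2,0,0,0,0,0],[2.5,1.6,0,0,0,0,0],[2,1.3,0,0,0,0,0],[2,1.3,0,0,0,0,0],[0,0,0,0,0,0,0]]' && python3 -m handwheel '[[2.1,1.7,0,0,0,-1,0],[2.1,1.7,0,0,0,-1,0],[2.1,1.6,0,0,0,-1,0],[2.3,1.6,0,0,0,-1,0],[2.3,1.6,0,0,0,-1,0],[2.3,1.6,0,0,0,-1,0],[2.3,1.5,0,0,0,-1,0],[2.4,1.5,0,0,0,-1,0],[2.4,1.5,0,0,0,-1,0],[0,0,0,0,0,0,0]]'
python3 - <<'E'
from h import *
im=manip.snapshot("scene");t=manip.snapshot("top")[80:220,250:420]
a=cv2.resize(im[140:290,80:300],(400,273));b=cv2.resize(t,(340,280))
o=np.zeros((280,740,3),np.uint8);o[:273,:400]=a;o[:,400:]=b
cv2.imwrite("pics/c2.png",cv2.cvtColor(o,cv2.COLOR_RGB2BGR))
E
```

```text
t: 5.15
tcp_pos: [0.5172, 0.0137, 0.0283]
tool_rot: [0.965, 0.264, 0.0, 0.0]
force: [0.1, -0.1, 0.0]
finger_gap: -0.001
gripper_force: 0.0
t: 6.4
tcp_pos: [0.5378, 0.0281, 0.0283]
tool_rot: [0.982, 0.187, 0.0, 0.0]
force: [-0.8, -0.2, -1.0]
finger_gap: 0.001
gripper_force: 0.4
```

View pics/c2.png

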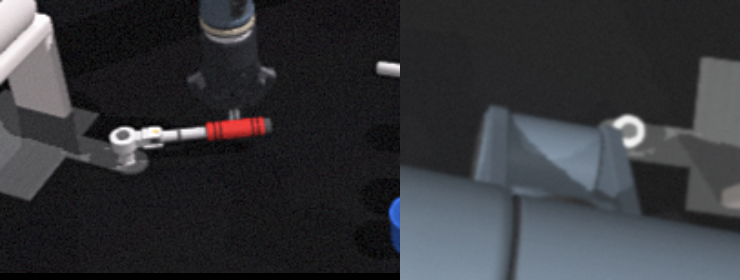

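The composite shows the shut fingers pressed behind the middle of the grip (left half, around (235,115)), and the handle is turning. I'll continue to 97°, just short of the earliest angle at which the bolt could be tight.

```bash
python3 -m handwheel '[[2.4,1.4,0,0,0,-1,0],[2.4,1.4,0,0,0,-1,0],[2.5,1.3,0,0,0,-1,0],[2.5,1.3,0,0,0,-1,0],[2.5,1.2,0,0,0,-1,0],[2.5,1.2,0,0,0,-1,0],[2.6,1.1,0,0,0,-1,0],[2.6,1.1,0,0,0,-1,0],[2.5,1.1,0,0,0,-1,0],[0,0,0,0,0,0,0]]' && python3 -m handwheel '[[1.6,0.6,0,0,0,-0.6,0],[1.6,0.6,0,0,0,-0.6,0],[1.6,0.6,0,0,0,-0.6,0],[1.6,0.6,0,0,0,-0.6,0],[1.6,0.5,0,0,0,-0.6,0],[1.6,0.5,0,0,0,-0.6,0],[1.6,0.5,0,0,0,-0.6,0],[1.6,0.5,0,0,0,-0.6,0],[1.6,0.5,0,0,0,-0.6,0],[1.6,0.5,0,0,0,-0.6,0]]'
```

```text
t: 7.75
tcp_pos: [0.5603, 0.0392, 0.0284]
tool_rot: [0.994, 0.109, 0.0, -0.0]
force: [-0.4, 0.2, 0.3]
finger_gap: -0.0
gripper_force: 0.3
t: 9.0
tcp_pos: [0.5759, 0.0446, 0.0283]
tool_rot: [0.998, 0.057, -0.0, -0.0]
force: [-2.5, 0.7, 0.5]
finger_gap: 0.0
gripper_force: 0.8
```

```bash
python3 -m handwheel '[[0.9,0.3,0,0,0,-0.3,0],[0.9,0.3,0,0,0,-0.3,0],[0.9,0.2,0,0,0,-0.3,0],[0.9,0.2,0,0,0,-0.3,0],[0.9,0.2,0,0,0,-0.3,0],[0.9,0.2,0,0,0,-0.3,0],[0.9,0.2,0,0,0,-0.3,0],[0.9,0.2,0,0,0,-0.3,0],[0.9,0.2,0,0,0,-0.3,0],[0,0,0,0,0,-0.3,0]]'
```

```text
t: 10.25
tcp_pos: [0.5842, 0.0464, 0.0284]
tool_rot: [1.0, 0.031, 0.0, 0.0]
force: [-1.5, 1.1, 0.3]
finger_gap: -0.002
gripper_force: 0.7
```

```bash
python3 -m handwheel '[[0.9,0.2,0,0,0,-0.3,0],[0.9,0.2,0,0,0,-0.3,0],[0.9,0.2,0,0,0,-0.3,0],[0.9,0.2,0,0,0,-0.3,0],[0.9,0.2,0,0,0,-0.3,0],[0.9,0.2,0,0,0,-0.3,0],[0.9,0.2,0,0,0,-0.3,0],[0.9,0.2,0,0,0,-0.3,0],[0.9,0.1,0,0,0,-0.3,0],[0,0,0,0,0,-0.3,0]]'
```

```text
t: 11.5
tcp_pos: [0.5922, 0.0482, 0.0283]
tool_rot: [1.0, 0.005, 0.0, -0.0]
force: [-0.3, -0.2, -0.1]
finger_gap: -0.003
gripper_force: 0.6
```

```bash
python3 -m handwheel '[[0.9,0.1,0,0,0,-0.3,0],[0.9,0.1,0,0,0,-0.3,0],[0.9,0.1,0,0,0,-0.3,0],[0.9,0.1,0,0,0,-0.3,0],[0.9,0.1,0,0,0,-0.3,0],[0.9,0.1,0,0,0,-0.3,0],[0.9,0.1,0,0,0,-0.3,0],[0.9,0.1,0,0,0,-0.3,0],[0.9,0.1,0,0,0,-0.3,0],[0,0,0,0,0,-0.3,0]]'
```

```text
t: 12.75
tcp_pos: [0.6004, 0.049, 0.0283]
tool_rot: [1.0, -0.021, 0.0, 0.0]
force: [-1.0, 0.7, 0.6]
finger_gap: -0.0
gripper_force: 0.7
```

```bash
python3 -m handwheel '[[0.9,0.1,0,0,0,-0.3,0],[0.9,0.1,0,0,0,-0.3,0],[0.9,0.1,0,0,0,-0.3,0],[0.9,0.1,0,0,0,-0.3,0],[0.9,0.1,0,0,0,-0.3,0],[0.9,0.1,0,0,0,-0.3,0],[0.9,0.1,0,0,0,-0.3,0],[0.9,0.1,0,0,0,-0.3,0],[0.9,0,0,0,0,-0.3,0],[0,0,0,0,0,-0.3,0]]'
```

```text
t: 14.0
tcp_pos: [0.6084, 0.0499, 0.0283]
tool_rot: [0.999, -0.048, 0.0, -0.0]
force: [-1.3, 0.5, -0.6]
finger_gap: -0.001
gripper_force: 0.7
```

```bash
python3 -m handwheel '[[0.9,0,0,0,0,-0.3,0],[0.9,0,0,0,0,-0.3,0],[0.9,0.1,0,0,0,-0.3,0],[0.9,0,0,0,0,-0.3,0],[0.9,0.1,0,0,0,-0.3,0],[0.9,0,0,0,0,-0.3,0],[0.9,0,0,0,0,-0.3,0],[0.9,0,0,0,0,-0.3,0],[0.9,0,0,0,0,-0.3,0],[0,0,0,0,0,-0.3,0]]'
```

```text
t: 15.25
tcp_pos: [0.6165, 0.05, 0.0283]
tool_rot: [0.997, -0.074, 0.0, 0.0]
force: [-0.9, 1.0, 0.3]
finger_gap: -0.0
gripper_force: 0.7
```

```bash
python3 -m handwheel '[[0.9,0,0,0,0,-0.3,0],[0.9,0,0,0,0,-0.3,0],[0.9,0,0,0,0,-0.3,0],[0.9,0,0,0,0,-0.3,0],[0.9,0,0,0,0,-0.3,0],[0.9,0,0,0,0,-0.3,0],[0.9,0,0,0,0,-0.3,0],[0.9,0,0,0,0,-0.3,0],[0.9,0,0,0,0,-0.3,0],[0,0,0,0,0,-0.3,0]]'
```

```text
t: 16.5
tcp_pos: [0.6246, 0.0501, 0.0283]
tool_rot: [0.995, -0.1, 0.0, -0.0]
force: [-1.6, 1.2, -0.1]
finger_gap: 0.004
gripper_force: 0.7
```

```bash
python3 -m handwheel '[[0.9,0,0,0,0,-0.3,0],[0.9,-0.1,0,0,0,-0.3,0],[0.9,0,0,0,0,-0.3,0],[0.9,-0.1,0,0,0,-0.3,0],[0.9,0,0,0,0,-0.3,0],[0.9,-0.1,0,0,0,-0.3,0],[0.9,0,0,0,0,-0.3,0],[0.9,-0.1,0,0,0,-0.3,0],[0.9,-0.1,0,0,0,-0.3,0],[0,0,0,0,0,-0.3,0]]'
python3 - <<'E'
from h import *
im=manip.snapshot("scene")
cv2.imwrite("pics/c3.png",cv2.cvtColor(cv2.resize(im[180:270,110:270],(640,360),interpolation=cv2.INTER_CUBIC),cv2.COLOR_RGB2BGR))
E
```

```text
t: 17.75
tcp_pos: [0.6327, 0.0495, 0.0283]
tool_rot: [0.992, -0.126, 0.0, 0.0]
force: [-0.8, 1.3, 0.5]
finger_gap: 0.002
gripper_force: 0.7
```

View pics/c3.png

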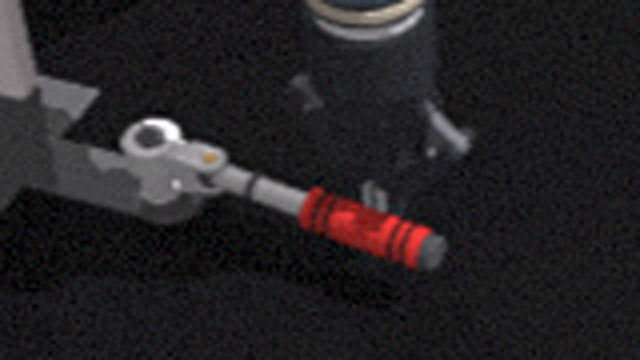

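The handle looks close to straight, with the head at (152,138) in the crop and the grip running from (310,205) to (432,250). To check, I'll compute the fold numerically: how far the grip's line misses the bolt axis.

```bash
cat >> h.py <<'E'
def fold(im,B=np.array([.619,-.109])):
    r,g,b=[im[...,i].astype(int) for i in range(3)]
    m=((r>90)&(g<60)&(b<60)).astype(np.uint8);m[:170]=0;m[300:]=0;m[:,320:]=0
    m=cv2.morphologyEx(m,cv2.MORPH_CLOSE,np.ones((5,5)))
    k,l,s,ce=cv2.connectedComponentsWithStats(m);i=1+np.argmax(s[1:,4]);v,u=np.nonzero(l==i)
    P=ray("scene",np.c_[u,v],.047)[:,:2];c=P.mean(0);w=np.linalg.svd(P-c,full_matrices=False)[2][0];w*=np.sign(w[1])
    d=c-B; h=np.degrees(np.arctan2(w[1],w[0]));th=np.degrees(np.arctan2(d[1],d[0]))
    # fold from distance |d|: law of cosines (45,113), and angle between radius and axis
    return dict(c=c.round(4),axis=h.round(1),radial=th.round(1),r=np.hypot(*d).round(4),n=len(u))
E
python3 - <<'E'
from h import *
print(fold(cv2.cvtColor(cv2.imread("pics/scene0.png"),cv2.COLOR_BGR2RGB)))
print(fold(manip.snapshot("scene")))
E
```

```text
{'c': array([0.544 , 0.0266]), 'axis': np.float64(122.3), 'radial': np.float64(119.0), 'r': np.float64(0.1549), 'n': 294}
{'c': array([0.6612, 0.044 ]), 'axis': np.float64(75.5), 'radial': np.float64(74.6), 'r': np.float64(0.1587), 'n': 305}
```

The handle is still straight at about 75.5°, and the bolt must be tight by 69°. I'll continue.

```bash
python3 -m handwheel '[[0.9,-0.1,0,0,0,-0.3,0],[0.9,-0.1,0,0,0,-0.3,0],[0.9,-0.1,0,0,0,-0.3,0],[0.9,-0.1,0,0,0,-0.3,0],[0.9,-0.1,0,0,0,-0.3,0],[0.9,-0.1,0,0,0,-0.3,0],[0.9,-0.1,0,0,0,-0.3,0],[0.9,-0.1,0,0,0,-0.3,0],[0.9,-0.1,0,0,0,-0.3,0],[0,0,0,0,0,-0.3,0]]'
```

```text
t: 19.1
tcp_pos: [0.6386, 0.0492, 0.0278]
tool_rot: [0.988, -0.152, -0.002, -0.0]
force: [-5.1, 2.3, 1.1]
finger_gap: 0.002
gripper_force: 3.0
```

The force has risen to 5.6 N, so the bolt has just come tight. I'll go on in short steps.

```bash
python3 -m handwheel '[[0.7,-0.1,0,0,0,-0.3,0],[0.7,-0.1,0,0,0,-0.3,0],[0.7,-0.1,0,0,0,-0.3,0],[0.7,-0.1,0,0,0,-0.3,0],[0.7,-0.1,0,0,0,-0.3,0],[0.7,-0.1,0,0,0,-0.3,0],[0.7,-0.1,0,0,0,-0.3,0],[0,0,0,0,0,0,0],[0,0,0,0,0,0,0],[0,0,0,0,0,0,0]]'
```

```text
t: 20.35
tcp_pos: [0.6407, 0.0494, 0.0271]
tool_rot: [0.985, -0.17, -0.005, -0.0]
force: [-7.9, 5.3, 1.6]
finger_gap: -0.001
gripper_force: 4.8
```

```bash
python3 -m handwheel '[[0.8,-0.2,0,0,0,0,0],[0.8,-0.2,0,0,0,0,0],[0.8,-0.2,0,0,0,0,0],[0.8,-0.2,0,0,0,0,0],[0.8,-0.2,0,0,0,0,0],[0,0,0,0,0,0,0],[0,0,0,0,0,0,0],[0,0,0,0,0,0,0],[0,0,0,0,0,0,0],[0,0,0,0,0,0,0]]'
```

```text
t: 21.6
tcp_pos: [0.6426, 0.0491, 0.0266]
tool_rot: [0.985, -0.17, -0.008, -0.0]
force: [-10.0, 5.6, 2.4]
finger_gap: 0.002
gripper_force: 6.4
```

```bash
python3 -m handwheel '[[0.8,-0.2,0,0,0,0,0],[0.8,-0.2,0,0,0,0,0],[0.8,-0.2,0,0,0,0,0],[0.8,-0.2,0,0,0,0,0],[0.8,-0.2,0,0,0,0,0],[0,0,0,0,0,0,0],[0,0,0,0,0,0,0],[0,0,0,0,0,0,0],[0,0,0,0,0,0,0],[0,0,0,0,0,0,0]]'
```

```text
t: 22.85
tcp_pos: [0.6463, 0.0484, 0.0265]
tool_rot: [0.985, -0.17, -0.008, -0.0]
force: [-11.9, 6.0, 3.3]
finger_gap: -0.001
gripper_force: 6.6
```

```bash
python3 - <<'E'
from h import *
print(fold(manip.snapshot("scene")))
E
```

```text
{'c': array([0.6732, 0.041 ]), 'axis': np.float64(70.8), 'radial': np.float64(70.1), 'r': np.float64(0.1595), 'n': 305}
```

It's at 13.3 N and starting to give. I'll keep the small steps.

```bash
python3 -m handwheel '[[0.8,-0.2,0,0,0,0,0],[0.8,-0.2,0,0,0,0,0],[0.8,-0.2,0,0,0,0,0],[0.8,-0.2,0,0,0,0,0],[0.8,-0.2,0,0,0,0,0],[0,0,0,0,0,0,0],[0,0,0,0,0,0,0],[0,0,0,0,0,0,0],[0,0,0,0,0,0,0],[0,0,0,0,0,0,0]]'
```

```text
t: 24.15
tcp_pos: [0.6589, 0.0444, 0.0287]
tool_rot: [0.985, -0.17, 0.001, 0.0]
force: [-0.0, -0.2, 0.1]
finger_gap: -0.001
gripper_force: 0.0
```

The force has dropped to zero and the tool jumped forward, so it looks tripped. I'll check before touching anything else.

```bash
python3 - <<'E'
from h import *
im=manip.snapshot("scene");print(fold(im))
cv2.imwrite("pics/c4.png",cv2.cvtColor(cv2.resize(im[180:270,110:270],(640,360),interpolation=cv2.INTER_CUBIC),cv2.COLOR_RGB2BGR))
E
```

```text
{'c': array([0.6933, 0.0291]), 'axis': np.float64(57.9), 'radial': np.float64(61.7), 'r': np.float64(0.1568), 'n': 287}
```

View pics/c4.png

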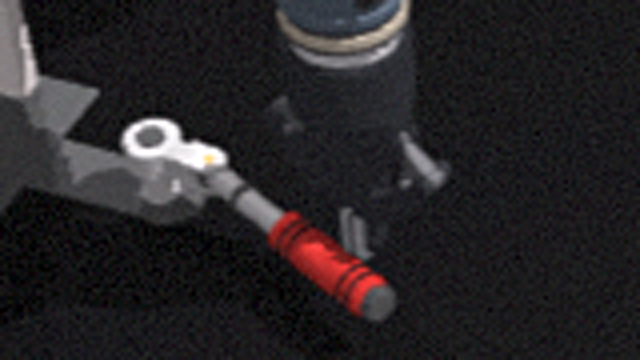

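The handle is clearly folded over at the knuckle: the neck is at about 74° and the grip axis at about 58°, so roughly 0.28 rad. The fingers are already off the grip. I'll back away and lift.

```bash
python3 -m handwheel '[[-6,2,0,0,0,0,0],[-10,3,0,0,0,0,0],[-10,3,0,0,0,0,0],[-10,3,0,0,0,0,0],[0,0,15,0,0,0,0],[0,0,20,0,0,0,0],[0,0,25,0,0,0,0],[0,0,25,0,0,0,0],[0,0,15,0,0,0,0],[0,0,0,0,0,0,0]]' && python3 -m handwheel '[[0,0,0,0,0,0,0],[0,0,0,0,0,0,0],[0,0,0,0,0,0,0],[0,0,0,0,0,0,0],[0,0,0,0,0,0,0],[0,0,0,0,0,0,0],[0,0,0,0,0,0,0],[0,0,0,0,0,0,0],[0,0,0,0,0,0,0],[0,0,0,0,0,0,0]]'
python3 - <<'E'
from h import *
im=manip.snapshot("scene");print(fold(im))
cv2.imwrite("pics/c5.png",cv2.cvtColor(im,cv2.COLOR_RGB2BGR))
E
```

```text
t: 25.45
tcp_pos: [0.6229, 0.0558, 0.1305]
tool_rot: [0.985, -0.17, 0.002, -0.0]
force: [-0.4, -0.1, -0.1]
finger_gap: 0.0
gripper_force: 0.0
t: 26.7
tcp_pos: [0.6215, 0.056, 0.1283]
tool_rot: [0.985, -0.17, 0.0, -0.0]
force: [-1.1, 0.4, -0.1]
finger_gap: -0.002
gripper_force: 0.0
{'c': array([0.6935, 0.0298]), 'axis': np.float64(57.2), 'radial': np.float64(61.8), 'r': np.float64(0.1575), 'n': 264}
```

View pics/c5.png

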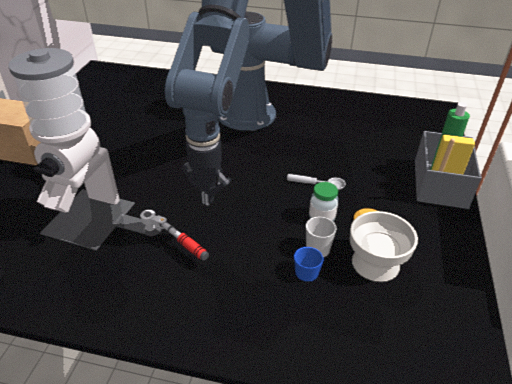

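The wrench has stayed folded, with the grip from about (180,238) to (205,256). The gripper is clear at (207,190), and the bystanders haven't moved.

```bash
python3 -c "
from station import manip
print(manip.sign_off())"
```

```text
the job is handed in; nothing more can be done
None
```

The bolt is tight, the wrench handle tripped and was left folded over at about 0.28 rad, the arm is clear of everything, and the job is handed in at about 27 s; no verdict came back.

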